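# Stand the ring dish in the drying rack

### The arm

A 6-joint arm with a two-finger parallel gripper is mounted at the origin on the work surface. World frame = base frame: x ahead of the robot, y to its left, z up, the work surface at z = 0. Lengths are in m, angles in rad, forces in N, time in s.
With the tool pointing down it reaches from about 0.275 to 0.875 m from the base axis. Payload 12.5 kg.
Tool frame: the origin (TCP) lies on the centre line of the jaws, within the pads' length; the fingertips stand r.finger_overhang ahead of it and the grasp point (between the pads) lies 3 mm ahead of it (r.finger_overhang is the distance from the TCP to the fingertips, in m); z points along the fingers, y is the line along which they close (so a half turn about z gives the same grasp; the last joint's range is limited). The gripper opens to 85 mm and grips with 20 to 120 N. Pads are 22 mm wide; open, the fingers measure 114 mm over their backs; the gripper's body (76 mm by 85 mm) begins 54 mm behind the grasp point. The pads swing forward as they close: fully open they stand 13 mm farther back than shut.
Start: joints at [-1.206, 0.351, 1.652, -0, 1.139, -0.085], TCP at [0.239, -0.495, 0.253] pointing down, gripper open.
Joint ranges: [-2.75, 2.75], [-0.79, 2.1], [0.01, 2.65], [-1.57, 4.71], [0.07, 3.14], [-2.87, 2.87]. Speed limits (rad/s): [2.22, 2.22, 2.79, 3.14, 3.14, 3.14].

### API

Orientations are given as a unit quaternion [x, y, z, w].
In Python, from cell import r, optics gives the robot as it stands. The module is installed in compiled form; this text tells all that it offers. Calls block until the motion is done:
- r.move_to(position, orientation): joint-space move of the TCP to a pose.
- r.move_linear(position, rot=None, vel=0.15): straight line of the TCP; rot=None keeps the orientation; vel is the mean speed in m/s.
- r.set_joints(angles): joint-space move.
- r.set_gripper(opening, squeeze=None): opening from 0.0 (shut) to 1.0 (fully open); squeeze is the grip in N (None keeps the last); returns when the fingers have stopped.
- r.sleep(seconds).
- r.inverse_kinematics(position, orientation): joint angles nearest the present ones, or None.
- optics.get_image(name): name is "scene" or "side" or "wrist"; returns a dict with "pixels" (480x640x3 uint8, red, green, blue), "depth" (480x640 float32, m along the optical axis (not along the pixel's ray), 0 where there is no reading), "fx", "fy", "cx", "cy" (pixels), "camera_from_world" (4x4, takes a point from world to camera coordinates); the wrist camera has in their place "mount" (4x4, takes a point from camera to tool coordinates, whose origin is the TCP and whose axes are the flange's). Camera axes: x right, y down, z forward; pixel columns grow to the right and rows downward; lengths in m; the calibration is good to about 2 mm. A picture is of the moment at which its call begins: read the wrist's pose just before it.
A pose or a line that the arm cannot do raises r.PlanningError and nothing moves.
- r.hand_in(): hands the job in; it is judged then, once.
Readings, each from a call of its own:
- r.current_t(): time.
- r.current_q(): joint angles.
- r.current_qvel(): joint speeds.
- r.current_effort(): joint torques, N m.
- r.current_tool_pos(): TCP position.
- r.current_ee_rot(): TCP orientation.
- r.current_contact_force(): force on the tool from outside, world axes, zero at the start.
- r.current_torque(): the same for the moment, N m.
- r.current_opening(): opening from 0.0 (shut) to 1.0 (fully open).
- r.current_finger_force(): force on a finger pad.
Only numpy, scipy, OpenCV 4.12 (cv2) and the standard library are available. Lean on these libraries where they do the work, as an engineer would, in place of code of your own. Each camera call takes 0.05 s, during which the arm holds its last target. There are 200 camera calls.

### The job

Take the white round ring dish that leans on the bamboo soap block and stand it upright in the narrower gap of the tined rack, centred between the tines, clear of the wide gap. Set it down gently: lower it until you feel the rack's rest take its weight, pause there, and only then let go; do not press it down hard or let it drop. Leave everything else where it stands.

Things in the scene. Friction and masses are not known exactly. Their poses are not given: they have to be found in the camera images.
- dish: white ceramic disc, 120 mm across, 12 mm thick at the flat rim (recess of 44 mm radius in one face), 0.2 to 0.33 kg. Origin at the disc's centre, z along its axis. It starts leaning on the soap block, plane about 0.33 rad off vertical, upper rim towards the block's -x and free on both faces. Either face may look either way in the rack
- soap_block: loose bamboo block the dish leans on, 0.4 kg: base plate 80 mm wide (y), 5 mm thick, x -67 to +36 mm; on it a block, x -64 to -4 mm, top 55 mm above the underside; at the +x end a toe lip 13 mm high that stops the dish's lower rim. Origin on the underside, about below the leaning dish's centre; z up, x from block to lip
- tray: fixed round steel tray, 340 mm across, floor 4 mm thick, rim 10 mm high; carries the soap block, flask, compact and hair claw. Origin at the centre of its underside
- rack: fixed rack: bamboo board 140 (x) x 120 (y) x 8 mm with three rows of steel tines, 6 mm thick, tips 93 mm above the underside, at x -37, -13 and +37 mm, two tines a row at y -38 and +38 mm. They leave two gaps along y: a narrow one, 18 mm clear (splaying to 28 mm between 75 mm and the tips), and a wide one, 44 mm, where the dish would lean. Origin: centre of underside, z up
- gap (a point): middle of the narrow gap at the rack's underside; x across it, y along it, z up. Below lies the rest: two bars along x at y -25 and +25 mm, on which the dish's rim sits, sinking 5 mm between them. Its height is adjustable, differs each run and is not measured: feel for it. The seated dish's centre is 66 to 97 mm above this point. The rest stays put under 40 N
- flask: amber glass perfume flask with a black cap, 34 x 52 mm, 96 mm high, upright on the tray; a bystander. Origin under its centre
- compact: closed round mirror compact, 72 mm across, 15 mm high, lying on the tray; a bystander. Origin under its centre
- hair_claw: tortoiseshell hair claw 80 x 46 mm, 38 mm high, on the tray; a bystander. Origin under its centre
- tumbler: white ceramic cup, 72 mm across and 100 mm high, at the back; a bystander. Origin under its centre
- nail_brush: bamboo nail brush 100 x 42 x 30 mm at the left; a bystander. Origin under its centre
Not all that is in view belongs to the job. What is shaped like the rack but pink is not meant.

How it is judged:
On the way, in this order (a step that is already met when the one before it is completed fails the run):
1. the dish is lifted clear of the soap block in the fingers (contact force between dish and the fingers above 0.5 N and contact force between dish and soap_block below 0.05 N and height (world z) of dish above 0.11 m), for 0.1 s.
2. the dish stands in the narrow gap with the rack bearing it while the fingers still hold it still (x of dish in the frame of gap between -0.009 and 0.009 m and y of dish in the frame of gap between -0.02 and 0.02 m and z of dish in the frame of gap between 0.055 and 0.104 m and angle between the z axis of dish and the x axis of gap, either way round below 0.22 rad and contact force between dish and rack above 1 N and contact force between dish and the fingers above 0.5 N and linear speed of dish below 0.02 m/s), for 0.15 s.
At the end, for the whole second after the job is handed in: the dish stands free and at rest on the rack, in the narrow gap, face within 0.22 rad of square across it, centre within 9 mm across and 20 mm along it and 55 to 104 mm above the rack's underside; the soap block is within 50 mm, all other loose things within 40 mm, of their starts (x of dish in the frame of gap between -0.009 and 0.009 m and y of dish in the frame of gap between -0.02 and 0.02 m and z of dish in the frame of gap between 0.055 and 0.104 m and angle between the z axis of dish and the x axis of gap, either way round below 0.22 rad and contact force between dish and rack above 0.5 N and contact force between dish and the fingers below 0.05 N and linear speed of dish below 0.02 m/s and angular speed of dish below 0.3 rad/s and distance of soap_block from where it was at the start of the episode below 0.05 m and distance of each of flask, compact, hair_claw, tumbler, nail_brush from where it was at the start of the episode below 0.04 m); the robot touches nothing.
It fails at once if the dish is pressed or knocked against the rack with more than 30 N (contact force between dish and rack above 30 N).
It fails at once if the dish falls (faster than 0.3 m/s with no finger touching it) (linear speed of dish above 0.3 m/s and contact force between dish and the fingers below 0.02 N).
It fails at once if a bystander is moved 40 mm, the soap block 50 mm, or the flask is tipped over (distance of soap_block from where it was at the start of the episode above 0.05 m or distance of any of flask, compact, hair_claw, tumbler, nail_brush from where it was at the start of the episode above 0.04 m or angle between flask's own z axis and vertical above 0.6 rad).
It also fails if it takes over 42 s, if anything falls off the work surface, if the arm or the gripper's body presses on something with over 40 N, if the wrist force passes 120 N, or if a joint passes its speed limit or range.

## Working session

There is one attempt and no reset: what is moved stays moved. The work goes in short steps, each a Python script; the robot and the scene stay as the last script left them, time stands still between calls to the robot, and variables do not carry over. Pictures are saved under pics/ and viewed, at most 10 in all, crops included, and the job is handed in when it is done.

```bash
mkdir -p pics; python3 - <<'E'
from cell import r, optics
import cv2,numpy as np
for n in ("scene","side"):
    d=optics.get_image(n); cv2.imwrite(f"pics/{n}0.png",d["pixels"][:,:,::-1]); np.savez(f"{n}0.npz",**d)
    T=np.linalg.inv(d["camera_from_world"]); print(n,d["fx"],d["cx"],d["cy"],T.round(3).tolist())
print(r.finger_overhang,r.current_t(),r.current_ee_rot(),r.current_contact_force())
E
```

```text
scene 503.98521922941546 314.0945862591616 238.6879624134479 [[0.619, 0.635, -0.462, 1.251], [0.786, -0.507, 0.355, -0.445], [-0.008, -0.583, -0.813, 1.245], [0.0, 0.0, 0.0, 1.0]]
side 580.4560359482372 314.7141660721709 242.21240090686211 [[-0.993, -0.053, 0.105, 0.403], [-0.117, 0.512, -0.851, 1.308], [-0.009, -0.857, -0.515, 0.831], [0.0, 0.0, 0.0, 1.0]]
0.022 0.1 [ 9.74818157e-01  2.23000673e-01 -6.25685989e-05 -5.07269712e-04] [-0.50570504 -0.62533456 -0.09445075]
```

View pics/scene0.png

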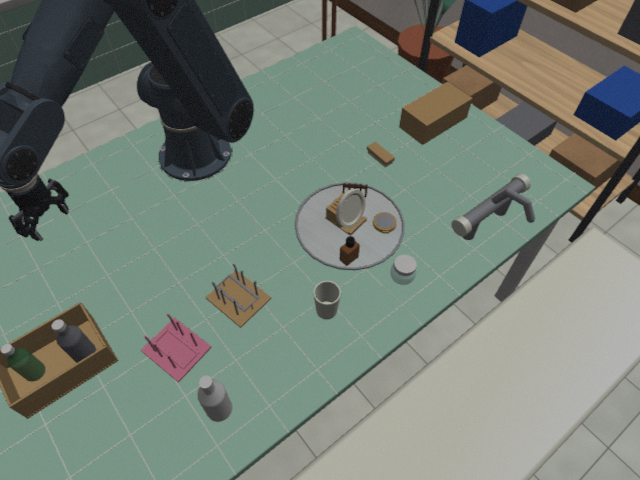

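View pics/side0.png

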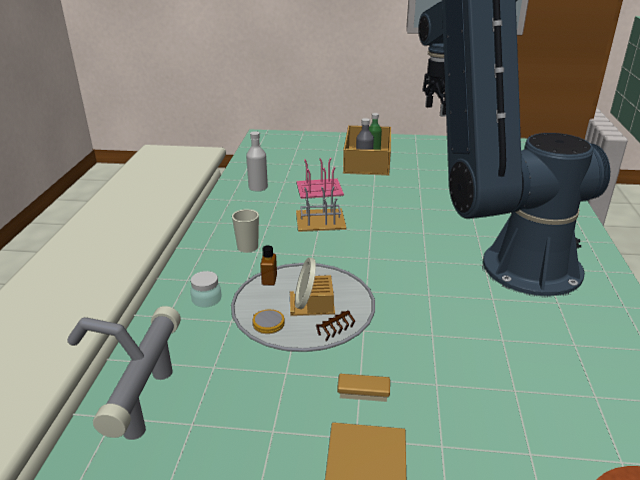

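The scene picture shows the dish at about (351,208) on the tray, the bamboo rack at (238,297) and the pink decoy at (176,347). The side picture shows the dish at (306,283) and the rack at (320,215). Next I'll get rough positions from the depth images.

```bash
cat > h.py <<'E'
import numpy as np,cv2
from cell import r,optics
from scipy.spatial.transform import Rotation as R
def cloud(d,T=None):
    T=np.linalg.inv(d["camera_from_world"]) if T is None else T
    v,u=np.mgrid[:480,:640]; z=d["depth"]
    P=np.stack([(u-d["cx"])/d["fx"]*z,(v-d["cy"])/d["fy"]*z,z],-1)
    return P@T[:3,:3].T+T[:3,3]
def wrist(name):
    p,q=r.current_tool_pos(),r.current_ee_rot(); d=optics.get_image("wrist")
    T=np.eye(4);T[:3,:3]=R.from_quat(q).as_matrix();T[:3,3]=p
    T=T@d["mount"]; np.savez(name+".npz",T=T,**d); cv2.imwrite(f"pics/{name}.png",d["pixels"][:,:,::-1])
    return d,T
def fitplane(p):
    c=p.mean(0); n=np.linalg.svd(p-c,full_matrices=False)[2][2]; return c,n
E
python3 - <<'E'
from h import *
for n,boxd,boxr in (("scene",(330,185,372,232),(205,265,272,325)),("side",(288,252,320,312),(290,190,352,235))):
    d=dict(np.load(n+"0.npz"));P=cloud(d);hsv=cv2.cvtColor(d["pixels"],cv2.COLOR_RGB2HSV)
    def sub(b,m): 
        s=np.zeros(m.shape,bool); s[b[1]:b[3],b[0]:b[2]]=1; return P[s&m&(d["depth"]>0)]
    h=P[...,2]
    q=sub(boxd,(hsv[...,1]<60)&(h>.03)&(h<.16)); print(n,"dish",len(q),q.mean(0).round(3),q.min(0).round(3),q.max(0).round(3),fitplane(q)[1].round(3))
    w=(hsv[...,0]>8)&(hsv[...,0]<25)&(hsv[...,1]>90)
    q=sub(boxr,w&(h<.03)&(h>0)); print("rack",len(q),q.mean(0).round(3),q[:,2].mean().round(4),cv2.minAreaRect(q[:,:2].astype(np.float32)))
    q=sub((280,170,410,340),w&(h>.007)&(h<.07)); print("bamboo",len(q),q.mean(0).round(3))
print(optics.get_image("wrist")["mount"].round(3).tolist())
E
```

```text
scene dish 822 [0.558 0.227 0.074] [0.465 0.166 0.03 ] [0.588 0.347 0.13 ] [0.911 0.3   0.284]
rack 1361 [ 0.579 -0.199  0.008] 0.0076 ((0.572738766670227, -0.1944740116596222), (0.14174973964691162, 0.11866505444049835), 11.23093032836914)
bamboo 702 [0.601 0.195 0.037]
side dish 616 [0.556 0.237 0.079] [0.534 0.171 0.03 ] [0.584 0.289 0.126] [-0.926 -0.179 -0.332]
rack 746 [ 0.57  -0.178  0.006] 0.0063 ((0.570034384727478, -0.1904536485671997), (0.1389976590871811, 0.13410814106464386), 11.397918701171875)
bamboo 1673 [0.527 0.128 0.031]
[[0.0, -0.954, -0.3, 0.077], [1.0, 0.0, -0.0, 0.0], [0.0, -0.3, 0.954, -0.121], [0.0, 0.0, 0.0, 1.0]]
```

```bash
cat >> h.py <<'E'
def down(yaw,s=1,tilt=0):
    # tool y along s*(cos,sin,0) (rotated by tilt downwards), z down
    y=np.array([np.cos(yaw)*np.cos(tilt),np.sin(yaw)*np.cos(tilt),np.sin(tilt)]); h=np.array([-np.sin(yaw),np.cos(yaw),0])
    x=h; z=np.cross(x,y)
    M=np.c_[x*s,y*s,z]; return R.from_matrix(M).as_quat()
E
python3 - <<'E'
from h import *
for s in (1,-1):
    print(s,down(.2,s),[None if (k:=r.inverse_kinematics(p,down(y,s,t))) is None else np.round(k,2) for p,y,t in (([.573,-.194,.3],.196,0),([.55,.235,.3],.25,0),([.54,.23,.13],.25,.33))])
E
```

```text
1 [0.63298131 0.77416708 0.         0.        ] [array([-0.4 ,  0.41,  1.45, -0.  ,  1.28, -0.6 ]), array([ 0.33,  0.4 ,  1.47, -0.  ,  1.28,  0.08]), array([ 0.33,  0.47,  1.87, -0.06,  0.47,  0.13])]
-1 [ 0.77416708 -0.63298131  0.         -0.        ] [array([-0.4 ,  0.41,  1.45, -0.  ,  1.28,  2.54]), None, None]
```

```bash
python3 - <<'E'
from h import *
r.move_to([.573,-.194,.27],down(.196)); wrist("w_rack")
r.move_to([.55,.235,.29],down(.25)); wrist("w_dish")
print(r.current_t(),r.current_contact_force())
a=[cv2.imread(f"pics/w_{k}.png") for k in ("rack","dish")]
cv2.imwrite("pics/pair.png",np.hstack([cv2.resize(i,(400,300),interpolation=cv2.INTER_AREA) for i in a]))
E
```

```text
3.4833 [0.04465911 0.39879147 0.52658534]
```

View pics/w_rack.png

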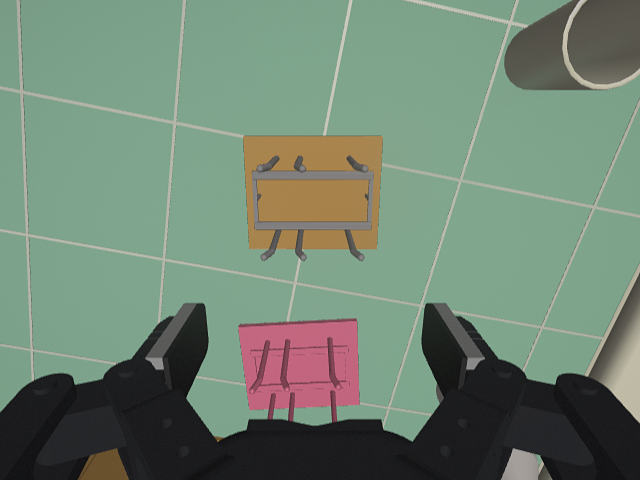

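View pics/w_dish.png

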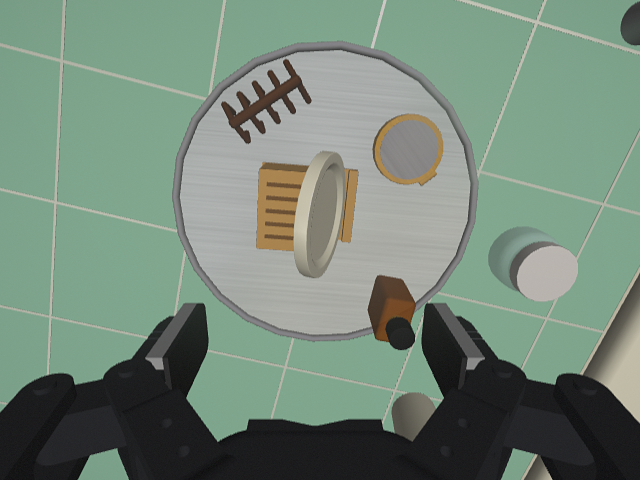

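The rack picture shows the board from (244,136) to (382,248), with the narrow gap between the left tine pair: tips (268,256)/(300,256), against the right one at (361,257). The dish picture shows the dish as an ellipse centred near (320,213), recess facing +x and the soap block to its left. Next I'll measure both precisely.

```bash
python3 - <<'E'
from h import *
def ld(n): d=dict(np.load(n+".npz")); return d,cloud(d,d["T"]),cv2.cvtColor(d["pixels"],cv2.COLOR_RGB2HSV)
d,P,H=ld("w_rack")
w=(H[...,0]>8)&(H[...,0]<25)&(H[...,1]>90)&(P[...,2]<.02)&(d["depth"]>0)
w[:120]=0;w[265:]=0;w[:,:230]=0;w[:,395:]=0
# contour cast onto z=.008
c=max(cv2.findContours(w.astype(np.uint8),cv2.RETR_EXTERNAL,cv2.CHAIN_APPROX_NONE)[0],key=cv2.contourArea)[:,0]
def cast(uv,z,d):
    T=d["T"];ray=np.c_[(uv[:,0]-d["cx"])/d["fx"],(uv[:,1]-d["cy"])/d["fy"],np.ones(len(uv))]@T[:3,:3].T
    return T[:3,3]+ray*((z-T[2,3])/ray[:,2])[:,None]
print("rack z",np.median(P[w][:,2]),cv2.minAreaRect(cast(c.astype(float),.008,d)[:,:2].astype(np.float32)))
q=P[w];print(cv2.minAreaRect(q[:,:2].astype(np.float32)))
t=(P[...,2]>.07)&(P[...,2]<.11)&(d["depth"]>0);t[:120]=0;t[290:]=0;t[:,:240]=0;t[:,390:]=0
n,l,st,ce=cv2.connectedComponentsWithStats(t.astype(np.uint8))
for i in range(1,n):
    if st[i,4]>8:
        k=P[l==i];print("tine",ce[i].round(),st[i,4],k.mean(0).round(4),k.max(0)[2].round(4))
cr,a=np.array([.573,-.1945]),.196
np.save("t.npy",[0])
d,P,H=ld("w_dish")
m=(H[...,1]<70)&(P[...,2]>.022)&(P[...,2]<.16)&(d["depth"]>0);b=np.zeros_like(m);b[140:290,285:355]=1;m&=b
p=P[m];c,n=fitplane(p);n*=np.sign(n[0]);print("all",len(p),c,n,np.ptp((p-c)@n))
# ransac planes parallel: iteratively fit outermost (front rim) 
rng=np.random.default_rng(0);best=None
for _ in range(2000):
    a3=p[rng.choice(len(p),3,False)];nn=np.cross(a3[1]-a3[0],a3[2]-a3[0])
    if np.linalg.norm(nn)<2e-4: continue
    nn/=np.linalg.norm(nn);nn*=np.sign(nn[0]);i=np.abs((p-a3[0])@nn)<.0012
    if nn[0]>.7 and (best is None or i.sum()>best.sum()): best=i
cf,nf=fitplane(p[best]);nf*=np.sign(nf[0]);o=(p-cf)@nf
print("plane",best.sum(),cf,nf,"yaw",np.arctan2(nf[1],nf[0]),"tilt",np.arcsin(nf[2]));print(np.histogram(o,np.arange(-.016,.012,.002)))
# outline circle in plane frame, for all points
e1=np.cross([0,0,1],nf);e1/=np.linalg.norm(e1);e2=np.cross(nf,e1)
u,v=(p-cf)@e1,(p-cf)@e2;(cc,rad)=cv2.minEnclosingCircle(np.c_[u,v].astype(np.float32));print(cc,rad,u.min(),u.max(),v.min(),v.max())
print("centre in plane",cf+cc[0]*e1+cc[1]*e2)
E
```

```text
rack z 0.007913717120561936 ((0.5704337954521179, -0.1939363181591034), (0.13939015567302704, 0.11836312711238861), 11.11751937866211)
((0.5704598426818848, -0.19426006078720093), (0.1398547738790512, 0.11923114955425262), 11.086678504943848)
tine [264. 167.] 114 [ 0.5248 -0.1638  0.0856] 0.0938
tine [299. 167.] 88 [ 0.5529 -0.1582  0.0872] 0.094
tine [360. 167.] 110 [ 0.6011 -0.1489  0.0857] 0.0943
tine [268. 253.] 110 [ 0.5393 -0.2375  0.0845] 0.0938
tine [300. 253.] 99 [ 0.567  -0.232   0.0848] 0.0939
tine [357. 253.] 109 [ 0.6157 -0.2228  0.085 ] 0.0939
all 4913 [0.55644022 0.22947114 0.08247421] [0.92469817 0.16321118 0.34394099] 0.013234521282341233
plane 2226 [0.55976415 0.2269848  0.07116929] [0.92736909 0.16391263 0.33633201] yaw 0.17494330527221263 tilt 0.3430192806293712
(array([   0,    0,    0,    0,   23,  260,  287, 1388, 1148,  602, 1202,
          3,    0]), array([-0.016, -0.014, -0.012, -0.01 , -0.008, -0.006, -0.004, -0.002,
        0.   ,  0.002,  0.004,  0.006,  0.008,  0.01 ]))
(-0.00045441670226864517, -0.0021233991719782352) 0.06021258980035782 -0.05907297090375975 0.05866481328733012 -0.05362969952194275 0.05757485238042966
centre in plane [0.56054651 0.22666162 0.06916959]
```

```bash
python3 - <<'E'
from h import *
q=down(.175,1,.343); M=R.from_quat(q).as_matrix(); z=M[:,2]
c=np.array([.5596,.2265,.0685]); t=c-.053*z; print(t,z)
r.set_gripper(.6,40)
r.move_to(t-.09*z,q); r.move_linear(t,vel=.1); print(r.current_tool_pos(),r.current_contact_force())
r.set_gripper(0,40); print(r.current_opening(),r.current_finger_force(),r.current_contact_force())
r.move_linear(t+[0,0,.03],vel=.06); r.move_linear(t+[0,0,.19],vel=.2)
r.sleep(.3); print(r.current_t(),r.current_opening(),r.current_finger_force(),r.current_contact_force())
wrist("w_held")
E
```

```text
[0.54204761 0.22339659 0.11841275] [ 0.33117717  0.05855498 -0.94174996]
[0.54222626 0.22350884 0.11895069] [-0.2828135   0.27052294  0.53298239]
0.13193095931469678 43.69548976421356 [-0.11148494 -0.78196345  1.13249782]
7.975 0.13078055071645622 43.07260036468506 [ 0.61813974  0.48708548 -3.0596576 ]
```

View pics/w_held.png

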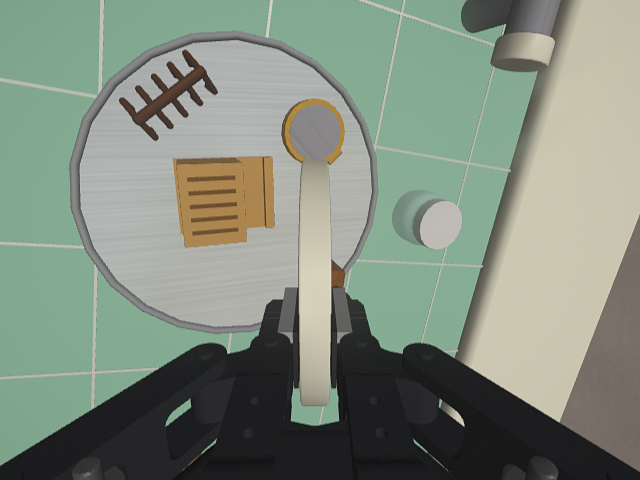

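The wrist picture shows the dish held edge-on and straight between the pads, along columns 300-330, and the soap block undisturbed. Next I'll measure the dish in the tool frame, then carry it over.

```bash
cat > inhand.py <<'E'
from h import *
def inhand(name):
    d,T=wrist(name); Q=cloud(d,d["mount"]); H=cv2.cvtColor(d["pixels"],cv2.COLOR_RGB2HSV)
    m=(d["depth"]>0)&(np.abs(Q[...,1])<.012)&(Q[...,2]>-.02)&(Q[...,2]<.13)&(np.abs(Q[...,0])<.09)&(H[...,1]<70)&(H[...,2]>120)
    p=Q[m]; x,y,z=p.T
    s=np.linalg.lstsq(np.c_[2*x,2*z,np.ones(len(x))],x*x+z*z,rcond=None)[0]
    print(len(p),"circle x,z",s[:2].round(4),"R",np.sqrt(s[2]+s[0]**2+s[1]**2).round(4),"y slab",np.percentile(y,[2,50,98]).round(4),"slopes",np.linalg.lstsq(np.c_[x,z,np.ones(len(x))],y,rcond=None)[0].round(3))
E
python3 - <<'E'
from inhand import *
inhand("ih1")
r.move_to([.5459,-.1989,.25],down(.1937)); r.sleep(.3)
print(r.current_t(),r.current_tool_pos()); inhand("ih2")
f=[]
for _ in range(20): f.append(r.current_contact_force()); r.sleep(.02)
print(np.mean(f,0),np.std(f,0))
E
```

```text
7693 circle x,z [-0.0001  0.0517] R 0.0571 y slab [-0.0056  0.0001  0.0056] slopes [ 0.001  0.    -0.   ]
9.95 [ 0.54604692 -0.19839529  0.25007656]
7661 circle x,z [0.0001 0.0514] R 0.0567 y slab [-0.0057  0.0001  0.0055] slopes [ 0.001 -0.001 -0.   ]
[ 0.08275619 -0.14917901 -2.61013244] [0.46745287 0.53562578 0.37919834]
```

```bash
python3 - <<'E'
from h import *
def F(n=8):
    f=[]
    for _ in range(n): f.append(r.current_contact_force()); r.sleep(.01)
    return np.mean(f,0)
g=[.5457,-.1993]
r.move_linear([*g,.157],vel=.06); r.sleep(.3)
f0=F(20); z=.157; print(r.current_t(),f0,r.current_tool_pos())
while z>.112 and r.current_t()<30:
    z-=.0006; r.move_linear([*g,z],vel=.01)
    df=F()-f0
    if df[2]>1: print(round(z,4),df.round(2),r.current_tool_pos().round(4))
    if df[2]>2.6:
        r.sleep(.1); df=F(20)-f0
        if df[2]>2.2: break
print(r.current_t(),z,df,r.current_tool_pos()); wrist("w_seat")
E
```

```text
12.5 [ 0.25028121  0.01940238 -2.86543408] [ 0.5457048  -0.19929609  0.15701161]
0.148 [-1.06  0.46  4.73] [ 0.5458 -0.1993  0.1483]
17.5167 0.14800000000000016 [-0.8216495   0.4902284   5.64142488] [ 0.54582635 -0.19931985  0.14818124]
```

View pics/w_seat.png

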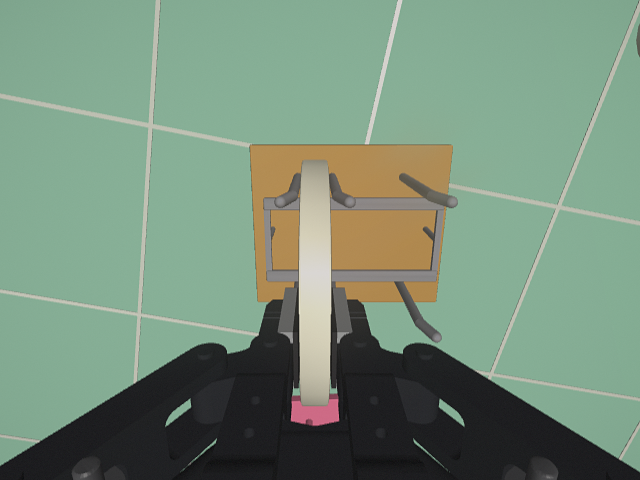

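The wrist picture shows the dish (columns 300-330) between the narrow pair of tines, tips at (287,200) and (343,200), clear of the wide gap. The rest took the weight at TCP z 0.148, so the dish centre is about 95 mm up. Next: pause, then release.

```bash
python3 - <<'E'
from h import *
r.sleep(.5); print(r.current_contact_force())
r.set_gripper(.25); r.sleep(.3); r.set_gripper(.5); r.sleep(.2); print(r.current_opening(),r.current_contact_force(),r.current_finger_force())
p=r.current_tool_pos(); r.move_linear([p[0],p[1],.27],vel=.08); r.sleep(.3); print(r.current_t(),r.current_contact_force())
d,T=wrist("w_end"); P=cloud(d,T)
H=cv2.cvtColor(d["pixels"],cv2.COLOR_RGB2HSV)
m=(d["depth"]>0)&(P[...,2]>.08)&(P[...,2]<.17)&(np.hypot(P[...,0]-.5459,P[...,1]+.1989)<.075)&(H[...,1]<70)&(H[...,2]>130)
a=.1937;e=np.array([np.cos(a),np.sin(a)]);q=P[m];x=(q[:,:2]-[.5459,-.1989])@e;y=(q[:,:2]-[.5459,-.1989])@[-e[1],e[0]]
for lo in np.arange(.09,.16,.01):
    s=(q[:,2]>=lo)&(q[:,2]<lo+.01)
    if s.sum()>20: print(lo.round(2),s.sum(),np.percentile(x[s],[3,97]).round(4),np.percentile(y[s],[1,99]).round(4))
print(q[:,2].max())
E
```

```text
[-1.37606117 -0.3000497   5.51869216]
0.49889207228074267 [ 0.36470847 -0.89526017  0.41723922] 0.0
21.15 [-0.58486007  0.08028647 -0.63887647]
0.09 68 [-0.0182  0.0185] [-0.0385  0.0596]
0.1 58 [-0.0052  0.0053] [0.0573 0.0591]
0.11 101 [-0.005   0.0058] [0.0518 0.0569]
0.12 174 [-0.0056  0.0057] [0.0464 0.054 ]
0.13 367 [-0.0054  0.0061] [-0.0445  0.0474]
0.14 874 [-0.0053  0.006 ] [-0.0365  0.0371]
0.15 910 [-0.0054  0.006 ] [-0.0183  0.0193]
0.1545048504379226
```

View pics/w_end.png

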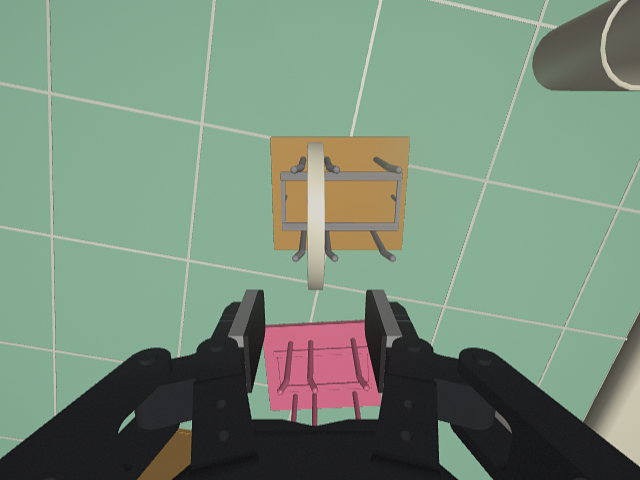

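The wrist picture shows the dish standing upright and free at (316,215), centred between the narrow tines. The depth points give it upright, within 0.5 mm of centre both ways and about 94 mm up.

```bash
python3 -c "
from cell import r
print(r.hand_in())"
```

```text
the job is handed in; nothing more can be done
None
```

The job is handed in (no verdict came back): the dish stands upright and free in the rack's narrow gap, within about 0.5 mm of centre and 94 mm up, set down with about 5.6 N change in wrist force and released after a pause.

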